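# Pump up the hydraulic clamping fixture

### The arm

A 7-joint arm with a two-finger parallel gripper is mounted at the origin on the work surface; the furniture and walls round the work are solid. World frame = base frame: x ahead of the robot, y to its left, z up, the work surface at z = 0. Lengths are in m, angles in rad, forces in N, time in s.
With the tool pointing down it reaches from about 0.4 to 0.9 m from the base axis. Payload 5.6 kg.
Tool frame: the origin (TCP) lies at the very end of the fingers, on their centre line; the grasp point (between the pads) lies grip_point_offset behind it (grip_point_offset is the distance from the TCP to the grasp point, in m); z points along the fingers, y is the line along which they close (so a half turn about z gives the same grasp; the last joint's range is limited). The gripper opens to 92 mm and grips with 3 to 60 N. Pads are 20 mm wide; open, the fingers measure 128 mm over their backs; the gripper's body (75 mm by 189 mm) begins 69 mm behind the grasp point.
Start: joints at [-1.315, 0.468, -0.012, 1.603, 0.006, 1.071, -0.056], TCP at [0.191, 0.621, 0.215] pointing down, gripper open.
Joint ranges: [-2.53, 2.53], [-0.31, 2.02], [-1.57, 1.55], [0.28, 2.44], [-1.29, 4.43], [0.15, 1.84], [-2.92, 2.92]. Speed limits (rad/s): [2.57, 2.57, 3.14, 3.14, 3.14, 3.14, 3.14].

### API

Orientations are given as a rotation vector (axis times angle).
In Python, from rig import * gives the robot as it stands.
- The arm moves only by the tool arm_command, never from a script. Its argument "motion" is a list of rows, each a list of 3 entries, a list of its own where there are three numbers: the opening, from 0 (shut) to 1 (fully open), then the shift along the world's x, y, z in units of 50 mm (1.0 is 50 mm), then the turn about the world's z in units of 8 degrees (1.0 is 8 degrees). A call has 1 to 12 rows; each row is the pose to reach, as a shift and turn from the pose commanded when the call began; what a row does not reach only later rows make up. A row lasts 1/10 s, in which the tool goes at most 50 mm and 8.59 degrees, less where a joint would pass 70% of its speed; a pose out of reach is approached as far as the arm can. A call with a gripper value outside its range is refused whole. The fingers move at their own pace and stop on an object; "grip_force" is the grip in N (left out, the last holds). Time passes only in rows, so rows that repeat a pose let the fingers close. It gives the time, the measured TCP pose, the force, the opening and the grip force at its end, in the units of the state.
- get_obs(): the state, without advancing time (a new reading comes with each control period).
- read_camera(name): name is "scene" or "top" or "wrist"; returns a dict with "color" (480x640x3 uint8, red, green, blue), "camera_matrix" (3x3 intrinsics, pixels), "xyz" and "attitude" of the camera in the world. Camera axes: x right, y down, z forward; pixel columns grow to the right and rows downward; lengths in m; the calibration is good to about 2 mm. A picture is of the moment at which its call begins. There is no depth.
- job_done(): hands the job in; it is judged then, once.
The state is a dict: "clock": time; "q": joint angles; "joint_vel": joint speeds; "effort": joint torques, N m; "ee_pos": TCP position; "eef_rot": TCP orientation; "ft_force": force on the tool from outside, world axes, zero at the start; "moment": the same for the moment, N m; "grip_width": opening from 0.0 (shut) to 1.0 (fully open); "finger_force": force on a finger pad.
Only numpy, scipy, OpenCV 4.12 (cv2) and the standard library are available. Lean on these libraries where they do the work, as an engineer would, in place of code of your own. Each camera call takes 0.05 s, during which the arm holds its last target. There are 200 camera calls.

### The job

Pressurise the clamping fixture: with your fingertips push the black mushroom-headed pump plunger right down and let it spring right up again, stroke after stroke, until the orange indicator pin has come fully out and its green band shows. Finish with the plunger back up and the hand clear. Only push the plunger - do not touch the indicator pin, do not press the red release button, and do not lift or shift the things standing around the fixture.

Things in the scene. Friction and masses are not known exactly. Their poses are not given: they have to be found in the camera images.
- fixture: Clamping fixture screwed to the bench: grey base plate 130 (x) x 180 (y) x 12 mm, origin at the centre of its underside, axes along its sides, z up. On it, at (x, y) mm: aluminium pump cylinder (20, -45), diameter 50, top 60 mm above the bench; indicator guide (-42, -5); release button (-42, -72); nest with a clamped sensor (12, 48), about 75 across, 42 high, all fixed.
- plunger_top (a point): Centre of the flat top (38 mm across) of the pump plunger's black mushroom head, 44 mm in diameter, above the pump cylinder; 105 mm above the bench when up, 80 mm when fully down.
- plunger (a joint): How far the plunger is pushed straight down, m: 0 up, 0.025 on its bottom stop. Its spring pushes back with 4 N (top) to 12 N (bottom), some N more in motion, and returns it when let go. Each full stroke ratchets the pin out by about 5 mm; full means down past 0.021, then back up under 0.003. Shallower strokes may gain nothing; extra strokes do no harm.
- pin: Indicator pin; its origin is the centre of its top end. An upright pin 14 mm in diameter that slides up out of its steel guide (32 mm in diameter, 40 mm high). The upper 20 mm is orange, the part below green. It stands 2 to 10 mm out of the guide at the start, 26 mm when fully out (66 mm above the bench).
- release_top (a point): Centre of the top of the red pressure release button (20 mm in diameter, in a black collar 28 mm in diameter), 32 mm above the bench; not to be pressed.
- release (a joint): How far the release button is pressed, m: 0 up, 0.004 fully in.
- jar_dark: Loose dark paste jar, 48 mm in diameter, 70 mm high, origin at the centre of its underside.
- solder_reel: Loose white solder reel standing on end, 52 mm in diameter, 40 mm high, origin at the centre of its underside.
- loose_sensor: Loose silver sensor body, 38 mm in diameter, 13 mm high, lying on the bench, origin at the centre of its underside.
- pin_travel (a joint): How far the indicator pin has come out, m: starts between 0 and 0.008, fully out at 0.024. It stays where the pump leaves it. Full strokes take it to 0.004, 0.009, 0.014, 0.019 and at last 0.024, so 3 to 6 of them are needed.

How it is judged:
By the outcome, as a careful person would: the job done as asked, in the order asked, and still so for the second after the job is handed in, with the robot touching nothing.
It also fails if it takes over 48 s, if anything falls off the work surface, if the arm or the gripper's body presses on something with over 40 N, if the wrist force passes 120 N, or if a joint passes its speed limit or range.

## Working session

There is one attempt and no reset: what is moved stays moved. The work goes in short steps, Python scripts to look and compute and a tool call to move; the robot and the scene stay as the last step left them, time stands still between calls to the robot, and variables do not carry over. Pictures are saved under pics/ and viewed, at most 10 in all, crops included, and the job is handed in when it is done.

Besides the shell and the picture viewer there is one more tool, called after ">>>" in YAML: its name, and indented under it one key for each argument. arm_command: Moves the arm, as the interface text tells. Its arguments: {"type":"object","properties":{"motion":{"type":"array","items":{"type":"array"}},"grip_force":{"type":"number"}},"required":["motion"]}

```bash
mkdir -p pics; cat > h.py <<'E'
from rig import *
import numpy as np, cv2
from scipy.spatial.transform import Rotation as R
def snap(n,f):
    c=read_camera(n); cv2.imwrite('pics/'+f,c['color'][:,:,::-1]); np.save('pics/'+f+'.npy',c,allow_pickle=True); return c
def rot(a):
    a=np.array(a,float); return a if a.shape==(3,3) else R.from_rotvec(a).as_matrix() if a.size==3 else R.from_quat(a).as_matrix()
def ray(c,u,v):
    d=rot(c['attitude'])@np.linalg.inv(c['camera_matrix'])@[u,v,1]; return np.array(c['xyz']),d/np.linalg.norm(d)
def onz(c,u,v,z):
    p,d=ray(c,u,v); return p+d*(z-p[2])/d[2]
def proj(c,P):
    q=np.array(c['camera_matrix'])@rot(c['attitude']).T@(np.array(P)-c['xyz']); return q[:2]/q[2]
def cross(r1,r2):
    A=sum(np.eye(3)-np.outer(d,d) for p,d in(r1,r2)); b=sum((np.eye(3)-np.outer(d,d))@p for p,d in(r1,r2)); return np.linalg.solve(A,b)
E
python3 - <<'E'
from h import *
for n in('top','scene'):
    c=snap(n,n+'0.png'); print(n,c['xyz'],c['attitude'])
o=get_obs();print(o)
E
```

```text
top [ 0.32938227 -0.04972198  0.91431371] [-2.05277515  2.17803499 -0.22160591]
scene [-0.11674151 -0.48952473  0.56027054] [-1.90669581  1.02279111 -0.56388623]
{'clock': 0.1, 'q': array([-1.31504305,  0.46830326, -0.01161271,  1.60355415,  0.00599616,
        1.07140591, -0.05629662]), 'joint_vel': array([ 0.00029598, -0.00268435,  0.00015015, -0.00206456, -0.00091053,
        0.00115162, -0.00134179]), 'effort': array([ 1.01944068e-03, -5.21644950e+01, -1.24516603e-02, -2.44367874e+01,
       -5.68305014e-02,  1.40397917e-02,  4.54484314e-05]), 'ee_pos': array([0.19121233, 0.62066988, 0.21371707]), 'eef_rot': array([-4.67600936e-01, -3.10646127e+00,  2.56112133e-03]), 'ft_force': array([-0.10678429,  0.35125538,  0.24837041]), 'moment': array([0.01086101, 0.03835806, 0.00391958]), 'finger_force': 0.0, 'grip_width': 0.9982138568259329}
```

View pics/top0.png

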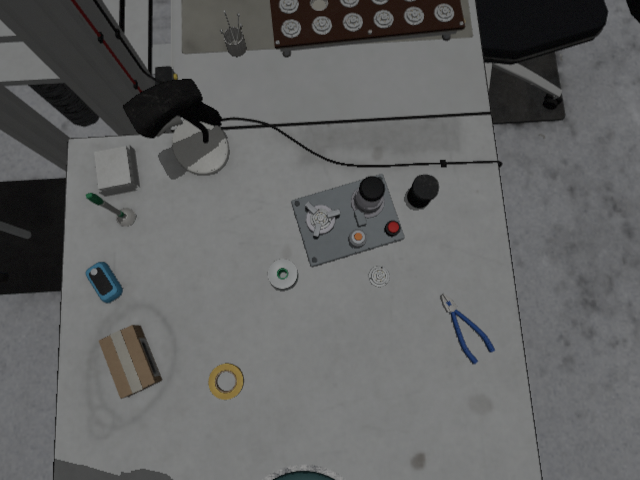

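View pics/scene0.png

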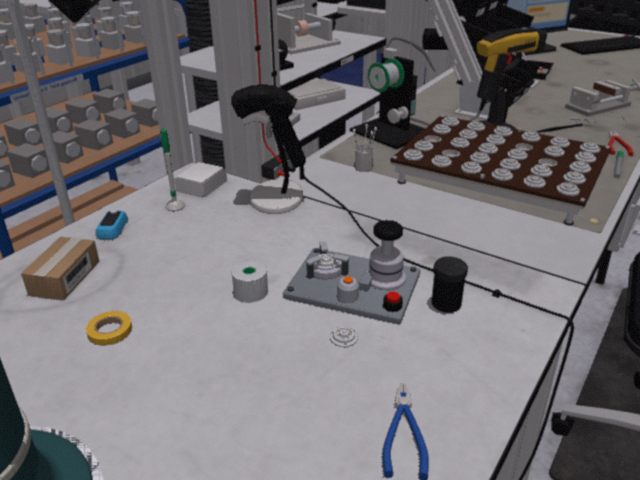

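Top view: plunger head is near (372,188), the jar at (424,188), the red button at (393,228), the pin at (358,237) and the nest at (320,220). In the scene view the plunger head is near (388,229), the jar at (450,283) and the pin at (347,281).

```bash
python3 - <<'E'
from h import *
t=np.load('pics/top0.png.npy',allow_pickle=True).item();s=np.load('pics/scene0.png.npy',allow_pickle=True).item()
def blob(c,m,uv):
    n,l,st,ce=cv2.connectedComponentsWithStats(m.astype(np.uint8))
    i=1+np.argmin([np.hypot(*(ce[k]-uv)) + (1e3 if st[k,4]<15 else 0) for k in range(1,n)]);return ce[i],st[i]
for nm,c,uv in(('t',t,(372,188)),('s',s,(388,229))):
    m=(c['color'].max(2)<75); m[:, :]&=True
    M=np.zeros_like(m);x,y=uv;M[y-20:y+20,x-22:x+22]=m[y-20:y+20,x-22:x+22]
    print(nm,blob(c,M,uv))
h=[]
def col(c,f,uv):
    a=c['color'].astype(int);return blob(c,f(a[...,0],a[...,1],a[...,2]),uv)
red=lambda r,g,b:(r>110)&(g<70)&(b<70)
ora=lambda r,g,b:(r>160)&(g>80)&(g<175)&(b<100)
for f,a,b in((red,(393,228),(394,298)),(ora,(358,237),(347,281))):
    A=col(t,f,a);B=col(s,f,b);print(A,B,cross(ray(t,*A[0]),ray(s,*B[0])))
print('plunger rough',onz(t,372,188,.105),cross(ray(t,372,188),ray(s,388,229)))
print('jar top',onz(t,427,187,.07))
for c,(u,v),(w,h),n in((t,(370,215),(160,120),'t'),(s,(375,275),(200,150),'s')):
    i=c['color'][v-h//2:v+h//2,u-w//2:u+w//2,::-1];cv2.imwrite(f'pics/crop{n}.png',cv2.resize(i,None,fx=4,fy=4,interpolation=2))
E
```

```text
t (array([369.32591623, 192.04712042]), array([353, 176,  32,  32, 764], dtype=int32))
s (array([387.7806841 , 230.26559356]), array([374, 219,  30,  23, 497], dtype=int32))
(array([392.94117647, 226.83823529]), array([389, 223,   9,   9,  68], dtype=int32)) (array([392.93548387, 295.78494624]), array([387, 292,  13,   9,  93], dtype=int32)) [ 0.5079265  -0.18917429  0.03096566]Traceback (most recent call last):
  File "<stdin>", line 16, in <module>
  File "<stdin>", line 12, in col
  File "<stdin>", line 5, in blob
    return _wrapfunc(a, 'argmin', axis=axis, out=out, **kwds)
    return _wrapit(obj, method, *args, **kwds)
    result = getattr(arr, method)(*args, **kwds)
ValueError: attempt to get argmin of an empty sequence
```

```bash
python3 - <<'E'
from h import *
t=np.load('pics/top0.png.npy',allow_pickle=True).item();s=np.load('pics/scene0.png.npy',allow_pickle=True).item()
print(t['color'][237,358],s['color'][281,347])
def orange(c,uv):
    h=cv2.cvtColor(c['color'],cv2.COLOR_RGB2HSV);m=(h[...,0]>5)&(h[...,0]<20)&(h[...,1]>120);x,y=uv
    M=np.zeros(m.shape,np.uint8);M[y-14:y+14,x-14:x+14]=m[y-14:y+14,x-14:x+14];k=cv2.moments(M,True);return k['m10']/k['m00'],k['m01']/k['m00'],k['m00']
A=orange(t,(358,237));B=orange(s,(347,281));print(A,B,cross(ray(t,*A[:2]),ray(s,*B[:2])))
print('plunger rough',onz(t,372,188,.105),cross(ray(t,372,188),ray(s,388,228)))
print('jar top',onz(t,427,187,.07))
out=[]
for c,(u,v) in((t,(370,210)),(s,(375,275))):
    i=c['color'][v-60:v+60,u-50:u+50,::-1];out.append(cv2.resize(i,None,fx=4,fy=4,interpolation=2))
cv2.imwrite('pics/crop.png',np.hstack(out))
E
```

```text
[141  90  52] [167  75   7]
(357.76190476190476, 236.11904761904762, 42.0) (347.7450980392157, 279.1764705882353, 51.0) [ 0.49243031 -0.12400834  0.04336403]
plunger rough [ 0.56116599 -0.14879658  0.105     ] [ 0.56170717 -0.1487253   0.10185143]
jar top [ 0.56731415 -0.24866478  0.07      ]
```

View pics/crop.png

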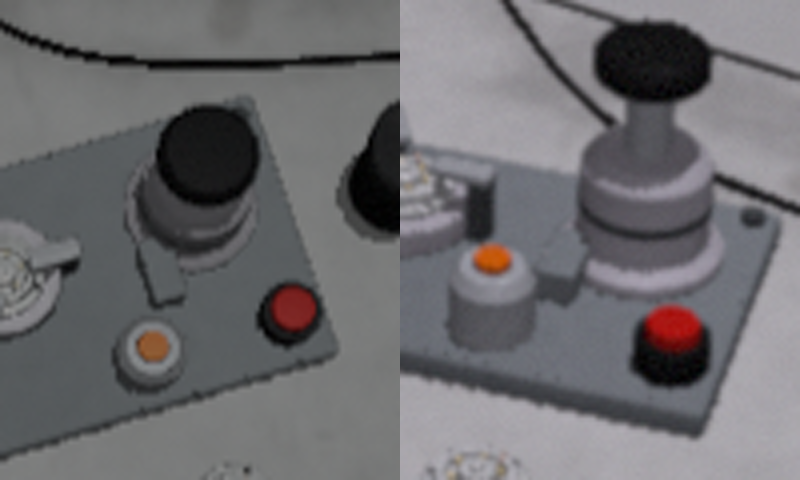

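The crop shows the head's flat top at about (372,188) in top and (388,228) in scene. Both rays, and the offset from the red button and pin, put the plunger at about (0.561, -0.149). Next I check the heights of obstacles near the transit path.

```bash
python3 - <<'E'
from h import *
t=np.load('pics/top0.png.npy',allow_pickle=True).item();s=np.load('pics/scene0.png.npy',allow_pickle=True).item()
print('pen',cross(ray(t,90,197),ray(s,164,130)),onz(t,126,217,0))
print('scanner base',onz(t,202,150,0),'top',cross(ray(t,135,128),ray(s,240,105)),cross(ray(t,200,85),ray(s,290,95)))
E
```

```text
pen [0.5584565  0.29550691 0.15698097] [5.62531060e-01 2.99679108e-01 1.11022302e-16]
scanner base [0.6858266  0.15694912 0.        ] top [0.65928283 0.21233002 0.18692204] [0.70155567 0.11578514 0.21266361]
```

>>> arm_command:
  motion:
    - [0,[0.3,-0.6,0.6],0]
    - [0,[0.8,-1.4,1.1],0]
    - [0,[1.3,-2.2,1.6],0]
    - [0,[1.8,-3.0,1.8],0]
    - [0,[2.3,-3.9,1.8],0]
    - [0,[2.8,-4.8,1.8],0]
    - [0,[3.3,-5.7,1.8],0]
    - [0,[3.8,-6.6,1.8],0]
    - [0,[4.3,-7.5,1.8],0]
    - [0,[4.8,-8.4,1.8],0]
    - [0,[4.8,-8.4,1.8],0]
  grip_force: 20

```text
clock: 1.2
ee_pos: [0.4335, 0.1957, 0.3047]
eef_rot: [0.48, 3.104, -0.002]
ft_force: [0.6, -0.3, 0.2]
grip_width: 0.068
finger_force: 0.0
```

>>> arm_command:
  motion:
    - [0,[0.3,-0.8,0],0]
    - [0,[0.6,-1.6,0],0]
    - [0,[0.9,-2.5,0],0]
    - [0,[1.3,-3.4,-0.2],0]
    - [0,[1.6,-4.3,-0.5],0]
    - [0,[1.9,-5.1,-0.9],0]
    - [0,[2.2,-5.9,-1.4],0]
    - [0,[2.45,-6.6,-2.0],0]
    - [0,[2.55,-6.9,-2.6],0]
    - [0,[2.55,-6.9,-2.9],0]
    - [0,[2.55,-6.9,-2.9],0]
    - [0,[2.55,-6.9,-2.9],0]

```text
clock: 2.4
ee_pos: [0.5593, -0.1421, 0.1601]
eef_rot: [0.465, 3.107, 0.001]
ft_force: [0.0, -0.1, 0.1]
grip_width: 0.007
finger_force: 0.0
```

```bash
python3 - <<'E'
from h import *
o=get_obs();print(o['ee_pos'],o['ft_force'],o['grip_width'])
c=snap('scene','s1.png');w=snap('wrist','w1.png')
i=c['color'][180:340,280:480,::-1];i=cv2.resize(i,(500,400));cv2.imwrite('pics/v1.png',np.hstack([i,cv2.resize(w['color'][:,:,::-1],(300,225))if 0 else np.vstack([cv2.resize(w['color'][:,:,::-1],(300,225)),np.zeros((175,300,3),np.uint8)])]))
print(proj(c,o['ee_pos']),proj(w,[.561,-.149,.105]))
E
```

```text
[ 0.5592777  -0.1421137   0.16010108] [ 0.00948649 -0.13074236  0.05626764] 0.007382565913878414
[385.33528956 191.64526641] [305.44582425 260.55077714]
```

View pics/v1.png

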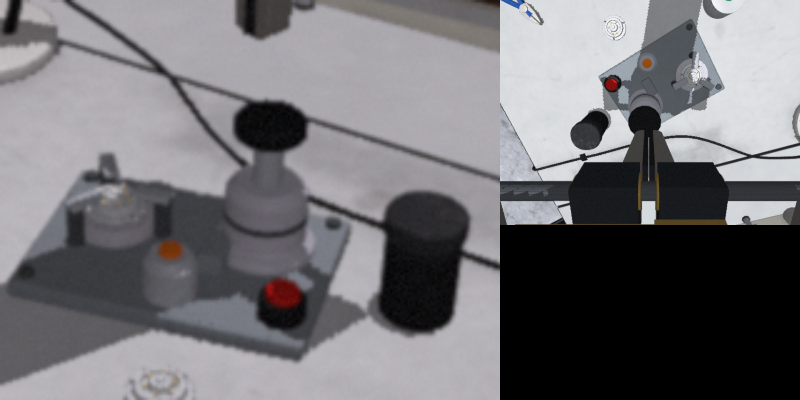

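The scene crop shows the shut fingertips straight above the head at crop (265,30). The wrist view agrees. I will shift 6 mm in -y while lowering, then make a first stroke.

>>> arm_command:
  motion:
    - [0,[0.04,-0.12,0],0]
    - [0,[0.04,-0.12,-0.3],0]
    - [0,[0.04,-0.12,-0.6],0]
    - [0,[0.04,-0.12,-0.9],0]
    - [0,[0.04,-0.12,-1.1],0]
    - [0,[0.04,-0.12,-1.3],0]
    - [0,[0.04,-0.12,-1.45],0]
    - [0,[0.04,-0.12,-1.56],0]
    - [0,[0.04,-0.12,-1.6],0]
    - [0,[0.04,-0.12,-1.6],0]
    - [0,[0.04,-0.12,-1.6],0]

```text
clock: 3.6
ee_pos: [0.5598, -0.1494, 0.0804]
eef_rot: [-0.468, -3.104, -0.003]
ft_force: [-7.0, 1.7, 16.5]
grip_width: 0.002
finger_force: 8.4
```

>>> arm_command:
  motion:
    - [0,[0,0,0.3],0]
    - [0,[0,0,0.6],0]
    - [0,[0,0,0.75],0]
    - [0,[0,0,0.75],0]
    - [0,[0,0,0.75],0]
    - [0,[0,0,0.75],0]

```text
clock: 4.2
ee_pos: [0.5605, -0.1496, 0.1164]
eef_rot: [-0.467, -3.106, 0.0]
ft_force: [-0.2, 0.1, -0.7]
grip_width: 0.006
finger_force: 0.0
```

```bash
python3 - <<'E'
from h import *
o=get_obs();print(o['ee_pos'],o['ft_force'],o['grip_width'])
c=snap('scene','s2.png')
def orange(c,uv):
    h=cv2.cvtColor(c['color'],cv2.COLOR_RGB2HSV);m=(h[...,0]>5)&(h[...,0]<20)&(h[...,1]>120);x,y=uv
    p=m[y-20:y+14,x-14:x+14];r=np.where(p)[0]+y-20;return p.sum(),r.min(),r.max()
s=np.load('pics/s1.png.npy',allow_pickle=True).item()
print(orange(s,(347,281)),orange(c,(347,281)))
cv2.imwrite('pics/v2.png',cv2.resize(c['color'][180:340,280:480,::-1],(500,400)))
E
```

```text
[ 0.56050307 -0.14961966  0.11640352] [-0.20676514  0.14931851 -0.68483906] 0.005838138144715281
(np.int64(56), np.int64(276), np.int64(283)) (np.int64(99), np.int64(272), np.int64(283))
```

View pics/v2.png

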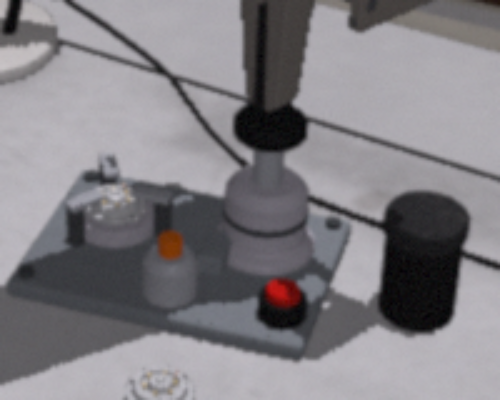

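The first stroke took effect: the pin at crop (170,245) rose about 4 px and the plunger is up again. I'll repeat the stroke.

>>> arm_command:
  motion:
    - [0,[0,0,-0.2],0]
    - [0,[0,0,-0.45],0]
    - [0,[0,0,-0.65],0]
    - [0,[0,0,-0.76],0]
    - [0,[0,0,-0.76],0]
    - [0,[0,0,-0.76],0]
    - [0,[0,0,-0.5],0]
    - [0,[0,0,-0.2],0]
    - [0,[0,0,0],0]
    - [0,[0,0,0],0]
    - [0,[0,0,0],0]
    - [0,[0,0,0],0]

```text
clock: 5.45
ee_pos: [0.5602, -0.1495, 0.1162]
eef_rot: [-0.467, -3.105, -0.0]
ft_force: [-0.7, 0.4, -0.7]
grip_width: 0.003
finger_force: 0.0
```

>>> arm_command:
  motion:
    - [0,[0,0,-0.2],0]
    - [0,[0,0,-0.45],0]
    - [0,[0,0,-0.65],0]
    - [0,[0,0,-0.76],0]
    - [0,[0,0,-0.76],0]
    - [0,[0,0,-0.76],0]
    - [0,[0,0,-0.5],0]
    - [0,[0,0,-0.2],0]
    - [0,[0,0,0],0]
    - [0,[0,0,0],0]
    - [0,[0,0,0],0]
    - [0,[0,0,0],0]

```text
clock: 6.65
ee_pos: [0.5602, -0.1495, 0.1163]
eef_rot: [-0.467, -3.105, -0.0]
ft_force: [0.5, -0.2, 0.3]
grip_width: 0.008
finger_force: 0.0
```

>>> arm_command:
  motion:
    - [0,[0,0,-0.2],0]
    - [0,[0,0,-0.45],0]
    - [0,[0,0,-0.65],0]
    - [0,[0,0,-0.76],0]
    - [0,[0,0,-0.76],0]
    - [0,[0,0,-0.76],0]
    - [0,[0,0,-0.5],0]
    - [0,[0,0,-0.2],0]
    - [0,[0,0,0],0]
    - [0,[0,0,0],0]
    - [0,[0,0,0],0]
    - [0,[0,0,0],0]

```text
clock: 7.85
ee_pos: [0.5602, -0.1496, 0.1162]
eef_rot: [-0.467, -3.105, -0.0]
ft_force: [-0.3, -0.1, 0.2]
grip_width: 0.007
finger_force: 0.0
```

```bash
python3 - <<'E'
from h import *
o=get_obs();print(o['ee_pos'],o['ft_force'])
c=snap('scene','s3.png')
cv2.imwrite('pics/v3.png',cv2.resize(c['color'][180:340,280:480,::-1],(500,400)))
E
```

```text
[ 0.5602225  -0.14955623  0.11624089] [-0.26549477 -0.0509695   0.17606452]
```

View pics/v3.png

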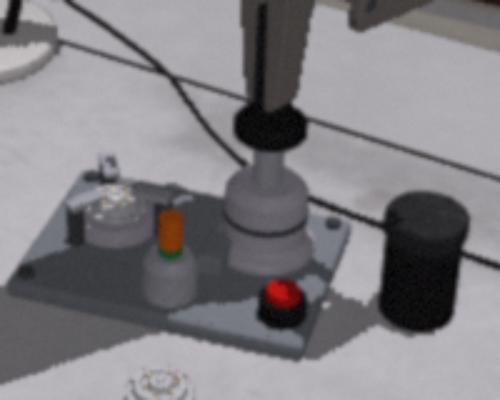

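The green band now shows at crop (170,253). Two extra strokes make sure the pin is fully out, then I retreat upward.

>>> arm_command:
  motion:
    - [0,[0,0,-0.2],0]
    - [0,[0,0,-0.45],0]
    - [0,[0,0,-0.65],0]
    - [0,[0,0,-0.76],0]
    - [0,[0,0,-0.76],0]
    - [0,[0,0,-0.76],0]
    - [0,[0,0,-0.5],0]
    - [0,[0,0,-0.2],0]
    - [0,[0,0,0],0]
    - [0,[0,0,0],0]
    - [0,[0,0,0],0]
    - [0,[0,0,0],0]

```text
clock: 9.1
ee_pos: [0.5602, -0.1495, 0.1163]
eef_rot: [-0.467, -3.105, -0.0]
ft_force: [-0.7, -1.1, -0.1]
grip_width: 0.006
finger_force: 0.0
```

>>> arm_command:
  motion:
    - [0,[0,0,-0.2],0]
    - [0,[0,0,-0.45],0]
    - [0,[0,0,-0.65],0]
    - [0,[0,0,-0.76],0]
    - [0,[0,0,-0.76],0]
    - [0,[0,0,-0.76],0]
    - [0,[0,0,-0.5],0]
    - [0,[0,0,-0.2],0]
    - [0,[0,0,0],0]
    - [0,[0,0,0],0]
    - [0,[0,0,0],0]
    - [0,[0,0,0],0]

```text
clock: 10.3
ee_pos: [0.5602, -0.1495, 0.1162]
eef_rot: [-0.467, -3.105, -0.0]
ft_force: [0.0, -1.0, -0.9]
grip_width: 0.003
finger_force: 0.0
```

>>> arm_command:
  motion:
    - [0,[0,0,0.4],0]
    - [0,[0,0,0.9],0]
    - [0,[0,0,1.5],0]
    - [0,[0,0,2.0],0]
    - [0,[0,0,2.4],0]
    - [0,[0,0,2.4],0]
    - [0,[0,0,2.4],0]
    - [0,[0,0,2.4],0]

```text
clock: 11.1
ee_pos: [0.56, -0.1494, 0.2354]
eef_rot: [-0.467, -3.104, 0.0]
ft_force: [-0.6, 0.4, 0.1]
grip_width: 0.006
finger_force: 0.0
```

```bash
python3 - <<'E'
from h import *
o=get_obs();print(o['ee_pos'],o['ft_force'])
c=snap('scene','s4.png');a=c['color'].astype(int)
def tiprow(f):
    h=cv2.cvtColor(f,cv2.COLOR_RGB2HSV)[240:295,335:360];m=(h[...,0]>5)&(h[...,0]<20)&(h[...,1]>120);g=(h[...,0]>40)&(h[...,0]<80)&(h[...,1]>100);return m.sum(),np.where(m)[0].min()+240,g.sum()
print([tiprow(np.load(f'pics/s{k}.png.npy',allow_pickle=True).item()['color']) for k in(2,3,4)])
# expected tip rows
print([proj(c,[.4924,-.124,z]) for z in(.061,.066)])
cv2.imwrite('pics/v4.png',cv2.resize(c['color'][180:340,280:480,::-1],(500,400)))
E
```

```text
[ 0.55998349 -0.14944197  0.23542539] [-0.57679143  0.40441249  0.10628698]
[(np.int64(99), np.int64(272), np.int64(0)), (np.int64(155), np.int64(263), np.int64(19)), (np.int64(155), np.int64(263), np.int64(20))]
[array([348.20281333, 269.00965774]), array([348.25110355, 266.10420291])]
```

View pics/v4.png

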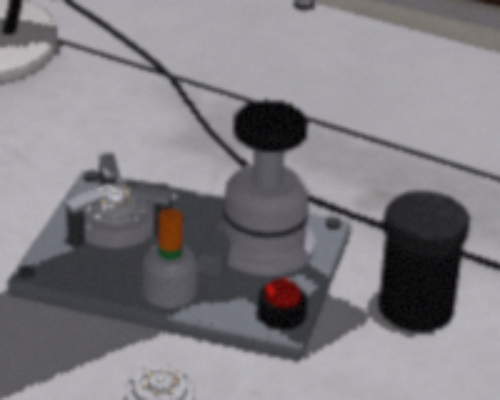

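The pin did not rise further with the extra strokes, so it is at its stop with the green band visible at crop (170,253). The plunger is up and the hand is clear.

```bash
python3 -c "from rig import *; print(job_done())"
```

```text
the job is handed in; nothing more can be done
None
```

I made six full strokes: the indicator pin is fully out with its green band showing, the plunger is back up, the hand is clear, and the job was handed in just after 11 s on the clock.

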